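# Offer up a post over its mortise

### The arm

A 6-joint arm with a two-finger parallel gripper is mounted at the origin on the work surface. World frame = base frame: x ahead of the robot, y to its left, z up, the work surface at z = 0. Lengths are in mm, angles in rad, forces in N, time in s.
With the tool pointing down it reaches from about 275 to 825 mm from the base axis. Payload 5.2 kg.
Tool frame: the origin (TCP) lies at the very end of the fingers, on their centre line; the grasp point (between the pads) lies 19 mm behind it; z points along the fingers, y is the line along which they close (so a half turn about z gives the same grasp; the last joint's range is limited). The gripper opens to 93 mm and grips with 3 to 60 N. Pads are 15 mm wide; open, the fingers measure 128 mm over their backs; the gripper's body (75 mm by 188 mm) begins 65 mm behind the grasp point.
Start: joints at [1.113, 0.259, 1.535, -0, 1.348, -0.203], TCP at [138.606, 532.253, 218.653] pointing down, gripper open.
Joint ranges: [-3.14, 3.14], [-0.91, 2.08], [0.19, 2.58], [-1.22, 4.36], [0.22, 2.71], [-3.12, 3.12]. Speed limits (rad/s): [2.57, 2.57, 3.14, 3.14, 3.14, 3.14].

### API

Orientations are given as [roll, pitch, yaw] about the fixed x, y, z axes, in that order (R = Rz(yaw) Ry(pitch) Rx(roll)).
In Python, from bench import robot gives the robot as it stands. The module is installed in compiled form; this text tells all that it offers. Calls block until the motion is done:
- robot.move_ptp(position, orientation): joint-space move of the TCP to a pose.
- robot.move_linear(position, ori=None, speed=150, f_stop=None): straight line of the TCP; ori=None keeps the orientation; speed is the mean speed in mm/s. With f_stop (N) it stops when the force on the tool has changed by that much, and returns True; else False.
- robot.move_j(angles): joint-space move.
- robot.move_gripper(opening): opening from 0.0 (shut) to 1.0 (fully open); the grip force is fixed at half the most; returns when the fingers have stopped.
- robot.sleep(seconds).
- robot.inverse_kinematics(position, orientation): joint angles nearest the present ones, or None.
- robot.get_image(name): name is "scene" or "top"; returns a dict with "img" (400x640x3 uint8, blue, green, red), "fovy" (degrees; the focal length in pixels is half the picture's height over the tangent of half this angle, whatever the lens; pixels are square), "cx", "cy" (the principal point, pixels), "eye" and "orientation" of the camera in the world. Camera axes: x right, y down, z forward; pixel columns grow to the right and rows downward; lengths in mm; the calibration is good to about 2 mm. A picture is of the moment at which its call begins. There is no depth.
A pose or a line that the arm cannot do raises robot.MotionError and nothing moves.
- robot.hand_in(): hands the job in; it is judged then, once.
Readings, each from a call of its own:
- robot.current_t(): time.
- robot.current_qpos(): joint angles.
- robot.current_joint_vel(): joint speeds.
- robot.current_joint_efforts(): joint torques, N m.
- robot.current_tcp_pos(): TCP position.
- robot.current_eef_rot(): TCP orientation.
- robot.current_contact_force(): force on the tool from outside, world axes, zero at the start.
- robot.current_ft_torque(): the same for the moment, N m.
- robot.current_gripper_width(): opening from 0.0 (shut) to 1.0 (fully open).
- robot.current_finger_force(): force on a finger pad.
Only numpy, scipy, OpenCV 4.12 (cv2) and the standard library are available. Lean on these libraries where they do the work, as an engineer would, in place of code of your own. Each camera call takes 0.05 s, during which the arm holds its last target. There are 200 camera calls.

### The job

Swing the lid of the teal tool case open until it rests back on its stop, take the pale wooden post out of the case, and carry it upright over the mitre box to the pale rail, touching neither the mitre box nor the rails and leaving the bottle, tin and mallet where they stand. Finish still holding the post still and upright, its tenon centred over the mortise in the pale rail (not the dark one) and turned to match it, hovering about a centimetre above without touching, so that the fit can be judged by eye before gluing.

Things in the scene. Friction and masses are not known exactly. Their poses are not given: they have to be found in the camera images.
- lid (a joint): angle of the tool case's lid: 0 shut, 1.9 rad open and resting on its stop (leaning back past upright). Free hinge, lid 0.25 kg: let go before upright (1.57) it falls shut; let go past 1.7 it falls gently back onto the stop and stays
- lid_handle (a point): centre of the lid's handle: an orange bar 16 mm thick and 44 mm long (its length along the hinge line = the case's y axis), carried 32 mm above the lid's top face on two black stems, 145 mm from the hinge line, near the lid's edge towards the robot. Pinched by its two end faces it can turn between the fingers as the lid rises, so the gripper can keep pointing down. Axes: the lid's (as the case's when shut)
- lid_hinge (a point): middle of the hinge line, on the case's far rim; the hinge runs along the case's y axis. With the lid shut the handle centre lies 145 mm towards the robot (case -x) and 42 mm above this point; as the lid opens the handle turns about this line up and away from the robot
- case: teal plastic tool case, fixed to the bench, 160 (x) x 220 (y) x 110 mm high, walls and floor 5 mm, plus a 10 mm thick lid; origin at the centre of its underside, x pointing away from the robot to the hinged side. Open, the lid (160 x 226 mm) stands above the far rim to about 265 mm over the bench, in the way of a carry that drifts away from the robot
- post: loose pale wooden post, about 0.1 kg: origin as post_tip. A 36 x 36 x 75 mm square body with, below it, a tenon 16 mm (its x) by 28 mm (its y) by 22 mm long; 97 mm over all. It stands tenon down in a grey holder block 60 x 70 x 18 mm on the floor of the case, tenon in a socket with about 2 mm play on each side, its top 8 mm below the case's rim; its y axis lies within 0.2 rad of the case's y axis
- post_center (a point): the post's centre, half-way up (48.5 mm above the tenon's lower end, 48.5 mm below its top); axes as the post's
- post_tip (a point): centre of the lower end face of the post's tenon; axes as the post's, z up along the post
- rail_pale_mortise (a point): centre of the mouth of the mortise in the pale rail's top face: a rectangular pocket 18 mm (x) by 30 mm (y), 26 mm deep; the target. x and y axes are the rail's: the tenon's x and y must match (either way round), z up
- rail_pale: short pale wooden frame rail, fixed, 66 (x) x 110 (y) x 45 mm high with a 20 mm tongue at each y end, mortise in the middle of its top; origin at the centre of its underside
- rail_dark: the same in dark wood, fixed; not the target. Which of the two lies nearer the robot changes. Origin at the centre of its underside
- mitre_box: plywood mitre box, fixed between the case and the rails: a trough 280 (x) x 100 (y) x 85 mm high, with two 15 mm walls along x; origin at the centre of its underside. Not to be touched
- glue_bottle: white glue bottle with red cap, 56 mm across, 150 mm high, standing loose; leave alone. Origin at the centre of its underside
- wax_tin: brass and green tin, 70 mm across, 50 mm high, standing loose; leave alone. Origin at the centre of its underside
- mallet: dark round carver's mallet standing on its head, 80 mm across, 200 mm high, loose; leave alone. Origin at the centre of its underside

How it is judged:
By the outcome, as a careful person would: the job done as asked, in the order asked, and still so for the second after the job is handed in, while the arm keeps its last pose, push and grip.
It also fails if it takes over 64 s, if anything falls off the work surface, if the arm or the gripper's body presses on something with over 40 N, if the wrist force passes 120 N, or if a joint passes its speed limit or range.

## Working session

There is one attempt and no reset: what is moved stays moved. The work goes in short steps, each a Python script; the robot and the scene stay as the last script left them, time stands still between calls to the robot, and variables do not carry over. Pictures are saved under pics/ and viewed, at most 10 in all, crops included, and the job is handed in when it is done.

```bash
mkdir -p pics
cat > h.py <<'E'
import numpy as np, cv2
from bench import robot
from scipy.spatial.transform import Rotation as R
def cam(n,save=None):
    d=robot.get_image(n)
    if save: cv2.imwrite('pics/'+save,d['img'])
    return d
def rot(d):
    o=np.array(d['orientation'],float)
    return o if o.shape==(3,3) else R.from_euler('xyz',o).as_matrix()
def ray(d,u,v):
    f=d['img'].shape[0]/2/np.tan(np.radians(d['fovy'])/2)
    return np.array(d['eye']),rot(d)@np.array([(u-d['cx'])/f,(v-d['cy'])/f,1])
def onz(d,u,v,z):
    e,r=ray(d,u,v); return e+r*(z-e[2])/r[2]
def proj(d,p):
    f=d['img'].shape[0]/2/np.tan(np.radians(d['fovy'])/2)
    c=rot(d).T@(np.array(p)-d['eye']); return np.array([d['cx']+f*c[0]/c[2],d['cy']+f*c[1]/c[2]])
def tri(d1,p1,d2,p2):
    e1,r1=ray(d1,*p1);e2,r2=ray(d2,*p2)
    s=np.linalg.lstsq(np.c_[r1,-r2],e2-e1,rcond=None)[0]
    a,b=e1+r1*s[0],e2+r2*s[1]; return (a+b)/2,np.linalg.norm(a-b)
E
python3 - <<'E'
from h import *
for n in('top','scene'):
    d=cam(n,n+'0.png'); print(n,d['fovy'],d['cx'],d['cy'],d['eye'],d['orientation'])
print(robot.current_eef_rot())
E
```

```text
top 43.91755233031157 320.9843277686155 197.2630725211995 [ 387.36286457  -85.61083461 1383.07988784] [-3.01048007  0.01020079 -1.59457909]
scene 56.974796183120986 316.174546202936 198.56067166509456 [967.06624964 242.29113879 715.04499361] [-2.45439409 -0.00896182  2.27631538]
[-3.14000221e+00 -2.99421499e-04  2.88678580e+00]
```

View pics/top0.png

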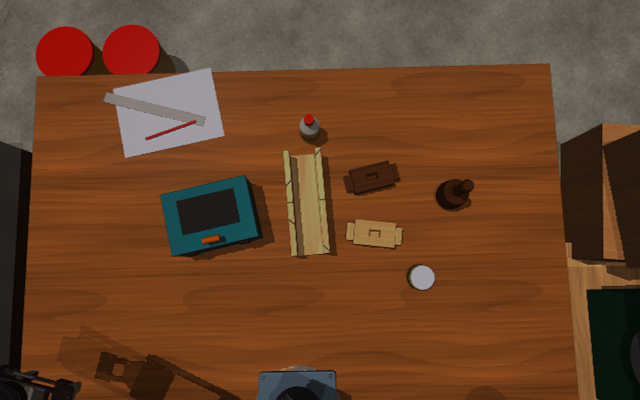

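View pics/scene0.png

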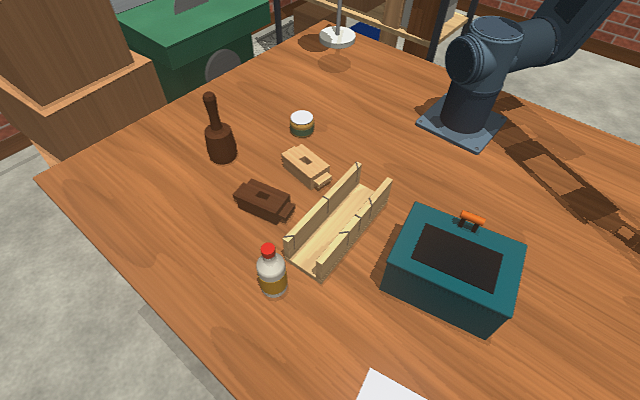

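The top view shows the case at about (210,215) with its orange handle at (211,240), the mitre box at (308,203), the pale rail at (375,234) and the dark rail at (372,177). It also shows the bottle at (309,127), the tin at (422,278) and the mallet at (455,194). The scene view has the handle at (472,219) and the pale rail at (306,165).

```bash
cat > m.py <<'E'
from h import *
def blob(m,near=None,r=60):
    n,l,s,c=cv2.connectedComponentsWithStats(m.astype(np.uint8))
    ks=[k for k in range(1,n) if near is None or np.hypot(*(c[k]-near))<r]
    k=max(ks,key=lambda k:s[k,4]); return (l==k).astype(np.uint8),c[k],s[k,4]
def rect(m):
    cs,_=cv2.findContours(m,cv2.RETR_EXTERNAL,cv2.CHAIN_APPROX_NONE); c=max(cs,key=cv2.contourArea)
    return cv2.boxPoints(cv2.minAreaRect(c))
def hsv(d): return cv2.split(cv2.cvtColor(d['img'],cv2.COLOR_BGR2HSV))
def plane(d,m,z):
    b,a=cv2.findContours(m,cv2.RETR_EXTERNAL,cv2.CHAIN_APPROX_NONE)[0],0
    c=max(b,key=cv2.contourArea)[:,0,:]
    P=np.array([onz(d,u,v,z)[:2] for u,v in c],np.float32)
    (x,y),(w,h),a=cv2.minAreaRect(P); bp=cv2.boxPoints(((x,y),(w,h),a))
    e=max(bp[1]-bp[0],bp[2]-bp[1],key=np.linalg.norm); return np.round([x,y,w,h],1),np.arctan2(e[1],e[0])
E
python3 - <<'E'
from m import *
t=cam('top');s=cam('scene')
h,S,v=hsv(t);hs,Ss,vs=hsv(s)
print('px',[t['img'][r,c].tolist() for r,c in((235,180),(240,211),(240,355),(233,374),(233,390),(180,355))])
m,c,n=blob((h>83)&(h<100)&(S>90)&(v>60),(210,215)); print('teal',n,plane(t,m,120))
mo,co,no=blob((h<14)&(S>200)&(v>140),(211,240),20); 
ms,cs,ns=blob((hs<14)&(Ss>190)&(vs>140),(472,219),25); print('handle',co,no,cs,ns,tri(t,co,s,cs),plane(t,mo,158),onz(t,*co,152))
m,c,n=blob((v>130)&(h>12)&(h<30),(375,234),25); print('rail',c,n,plane(t,m,45))
m2,c2,n2=blob((v<125),(375,233),6); print('mort',c2,n2,plane(t,m2,45),onz(t,*c2,45))
for nm,d,b in(('top',t,(340,210,70,50)),('scene',s,(270,135,70,60))):
    x,y,w,hh=b; cv2.imwrite(f'pics/{nm}_rail.png',cv2.resize(d['img'][y:y+hh,x:x+w],None,fx=8,fy=8,interpolation=0))
E
python3 - <<'E'
import cv2,numpy as np
a=cv2.imread('pics/top_rail.png');b=cv2.imread('pics/scene_rail.png')
a=cv2.copyMakeBorder(a,0,80,0,0,0);cv2.imwrite('pics/rails.png',cv2.resize(np.hstack([a,b]),(784,336)))
E
```

```text
px [[82, 77, 19], [0, 56, 156], [70, 123, 161], [67, 117, 161], [69, 120, 161], [18, 34, 64]]
teal 3132 (array([515.9, 212.8, 160.9, 222.7]), np.float32(-1.3627306))
handle [209.79032258 238.79032258] 62 [472.70588235 216.98039216] 153 (array([452.77869038, 201.56313929, 153.34059076]), np.float64(0.8944352910176236)) (array([452.8, 199.9,   9.7,  40.1]), np.float32(-1.383693)) [452.97676593 201.43684619 152.        ]
rail [374.0094583  232.98452279] 1163 (array([ 464.1, -216.4,  147.8,   66.1]), np.float32(1.4407027))
mort [374.69444444 231.5       ] 36 (array([ 464.8, -217.8,   30.4,   16.4]), np.float32(1.446705)) [ 467.47469109 -218.57812048   45.        ]
```

View pics/rails.png

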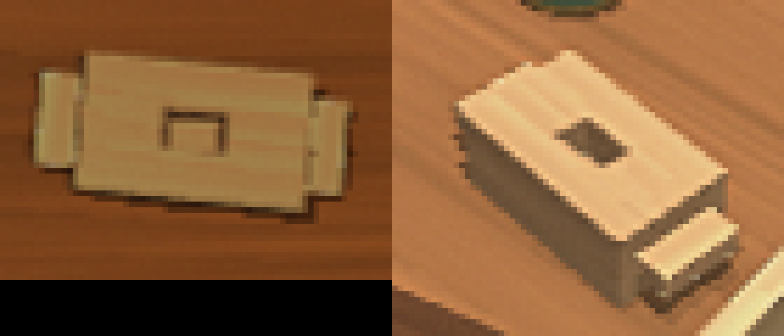

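The mortise is clear in both views, and the handle and case measurements match the given sizes: handle height 153 against 152, and lid 161x223. Next I grip the handle and swing the lid.

```bash
cat > lid.py <<'E'
from h import *
yaw=0.208; H=np.array([452.7,200.8,152.]); ux=np.array([np.cos(yaw),np.sin(yaw),0]); Z=np.array([0,0,1.])
q=robot.current_qpos()
ori=[np.pi,0,yaw+np.pi]
robot.move_ptp(H+[0,0,60],ori); print(robot.current_qpos(),robot.current_t())
print(robot.move_linear(H+[0,0,-19],ori,100,f_stop=8))
robot.move_gripper(0.0); print('w',robot.current_gripper_width()*93,robot.current_finger_force(),robot.current_t())
print(robot.current_tcp_pos(),robot.current_contact_force())
hinge=H+145*ux-42*Z
r=np.hypot(145,42);a0=np.arctan2(42,-145)
for th in np.linspace(0,1.83,11)[1:]:
    a=a0-th; p=hinge+r*np.cos(a)*ux+r*np.sin(a)*Z
    robot.move_linear(p+[0,0,-19],ori,110); print(round(th,2),np.round(robot.current_contact_force(),1),round(robot.current_gripper_width()*93,1))
print(robot.current_t()); cam('scene','lid1.png')
E
python3 lid.py
```

```text
[ 1.92923114e-01  1.64529781e-01  1.67211591e+00  3.47257212e-04
  1.30490029e+00 -1.58639460e+00] 1.875
False
w 43.50790497962021 29.999971389770508 3.65
[452.96435629 199.29415923 132.94842702] [ 0.37002395 -6.13912563  0.54367309]
0.18 [ 1.4 -5.3 -1.2] 44.1
0.37 [ 1.2 -6.3 -0.6] 44.1
0.55 [ 1.6 -5.  -0.4] 43.6
0.73 [ 0.3 -5.8 -1.2] 43.8
0.92 [-0.3 -6.4 -0.3] 43.6
1.1 [-0.1 -6.1  1.3] 43.9
1.28 [ 0.1 -6.   2.9] 43.6
1.46 [ 1.9 -5.5  3.4] 43.2
1.65 [ 2.3 -5.6  3. ] 43.6
1.83 [ 3.3 -4.1  4.1] 43.6
7.65
```

View pics/lid1.png

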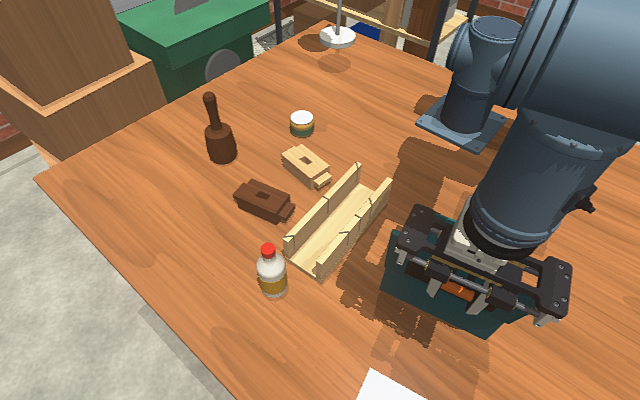

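The handle is still gripped at (460,290) with the lid raised, and nothing else has moved. I release it, back off and look into the case.

Run:
```python
from m import *
robot.move_gripper(1.0)
p=np.array(robot.current_tcp_pos()); robot.move_linear(p+[0,0,100],None,200)
robot.move_j([1.113,0.259,1.535,0,1.348,-1.0]); print(robot.current_t())
t=cam('top','t2.png');s=cam('scene','s2.png')
a=cv2.resize(t['img'][160:270,150:280],None,fx=3.3,fy=3.3);b=cv2.resize(s['img'][160:345,365:540],(400,423))
b=b[:a.shape[0]] if b.shape[0]>a.shape[0] else b; a=cv2.copyMakeBorder(a,0,423-a.shape[0],0,0,0); b=cv2.resize(s['img'][160:345,365:540],(370,391)); b=cv2.copyMakeBorder(b,0,32,0,0,0)
cv2.imwrite('pics/in.png',np.hstack([a,b])[:, :800])
```

```text
11.475
```

View pics/in.png

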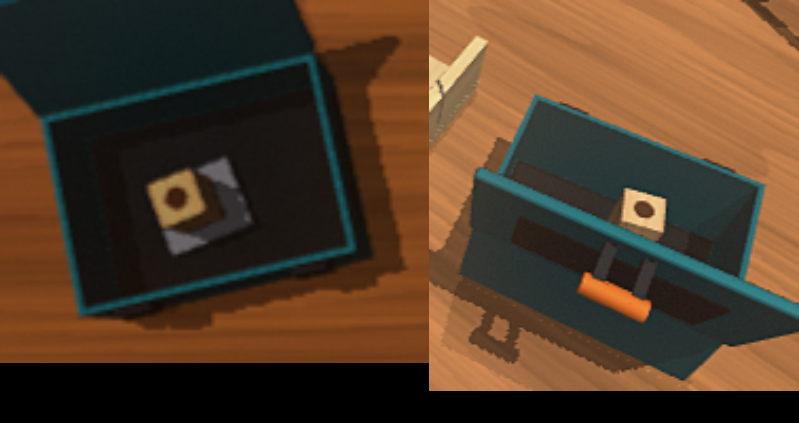

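The lid is open on its stop. The post top is visible near top-view (204,220) and scene (466,259), with a dark dot at its centre.

```bash
cat > post.py <<'E'
from m import *
t=cam('top');s=cam('scene')
for d,c0 in((t,(204,220)),(s,(466,259))):
    h,S,v=hsv(d); m,c,n=blob((v>115)&(h>8)&(h<35)&(S<200),c0,8)
    m=cv2.morphologyEx(m,cv2.MORPH_CLOSE,np.ones((7,7)))
    cs=cv2.findContours(m,0,1)[0]; print(c,n,m.sum(),plane(d,m,102))
    M=cv2.moments(m,True); print('c',onz(d,M['m10']/M['m00'],M['m01']/M['m00'],102))
    d['c']=(M['m10']/M['m00'],M['m01']/M['m00'])
print(tri(t,t['c'],s,s['c']))
E
python3 post.py
```

```text
[203.00649351 219.79220779] 154 190 (array([505.3, 230.9,  35.2,  36.2]), np.float32(-1.20988))
c [505.36867379 231.06092522 102.        ]
[466.00295858 260.79585799] 338 402 (array([511.4, 234.6,  46.9,  37.5]), np.float32(0.37914485))
c [510.66018248 234.3343336  102.        ]
(array([505.80431514, 233.5346501 ,  95.02510534]), np.float64(1.5216253201315086))
```

The post top measures 35x36 mm at (505.4,231), yaw about 0.37, which is consistent with the spec. I grasp it and lift.

Run:
```python
from h import *
P=np.array([505.5,231.4,0]); ori=[np.pi,0,0.37-np.pi+2*np.pi]
robot.move_ptp(P+[0,0,275],ori); print(robot.current_qpos()[5])
print(robot.move_linear(P+[0,0,53],ori,130,f_stop=8),robot.current_tcp_pos())
robot.move_gripper(0.0); print('w',robot.current_gripper_width()*93,robot.current_finger_force(),robot.current_contact_force(),robot.current_ft_torque())
print(robot.move_linear(P+[0,0,80],ori,50,f_stop=15),robot.current_contact_force())
robot.move_linear(P+[0,0,205],ori,120); print('w',robot.current_gripper_width()*93,robot.current_contact_force(),robot.current_t())
```

```text
-1.711881123289241
False [506.04691727 231.53984373  53.7096964 ]
w 35.81444965737128 29.99995708465576 [-0.46402024  1.63058071 -0.11482865] [ 0.01783326 -0.02359422 -0.04605741]
False [-0.49817657 -0.16278481 -0.66099812]
w 35.665479821440115 [-0.46325786 -0.25417923 -1.12522228] 18.0833
```

Run:
```python
from h import *
ori=[np.pi,0,-0.128+np.pi]; M=np.array([464.5,-217.5,0])
q=robot.inverse_kinematics(M+[0,0,205],ori);print(q)
robot.move_linear(M+[0,0,205],ori,150)
robot.move_linear(M+[0,0,128],ori,80)
robot.sleep(0.3); print(robot.current_tcp_pos(),robot.current_eef_rot(),robot.current_t())
s=cam('scene','s3.png'); cam('top','t3.png')
print(proj(s,M+[0,0,45]))
x,y,w,h=260,90,95,100
cv2.imwrite('pics/s3c.png',cv2.resize(s['img'][y:y+h,x:x+w],None,fx=6,fy=6,interpolation=cv2.INTER_CUBIC))
```

```text
[-0.65566581  0.20187661  1.64341306  0.          1.29630298 -2.09846214]
[ 464.64757866 -217.58728343  128.3150881 ] [-3.14126981e+00  5.48090297e-04  3.01364220e+00] 22.65
[304.47218692 159.2382414 ]
```

View pics/s3.png

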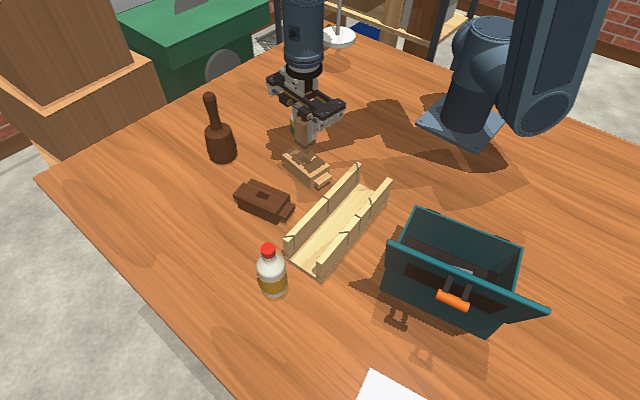

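View pics/s3c.png

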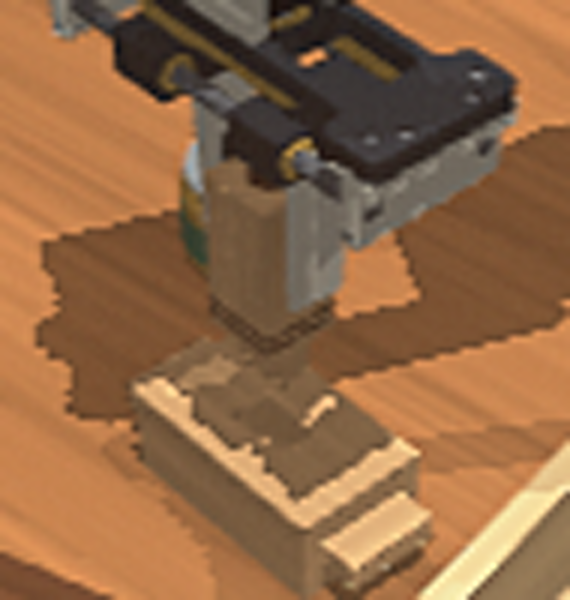

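The post is held upright above the pale rail, at scene (305,130). The lid is still open and the other objects haven't moved. I now compare both views of the mortise and zoom in on the post's lower end.

Run:
```python
from m import *
t=cam('top');s=cam('scene')
s0=dict(s);s0['img']=cv2.imread('pics/scene0.png');t0=dict(t);t0['img']=cv2.imread('pics/top0.png')
h,S,v=hsv(s0); 
# mortise in the scene: dark region within the lit rail top
m,c,n=blob(v<150,(306,160),6); print('scene mort',c,n,plane(s0,m,45),onz(s0,*c,45))
g=s0['img'][150:170,295:318].max(2).astype(float); hi=np.median(g[g>170]); w=np.clip(hi-g-15,0,None); 
n_,l,_,cc=cv2.connectedComponentsWithStats((w>0).astype(np.uint8)); k=l[round(c[1])-150,round(c[0])-295]; w=w*(l==k)
yy,xx=np.mgrid[150:170,295:318]; cw=((w*xx).sum()/w.sum(),(w*yy).sum()/w.sum()); print('weighted',cw,onz(s0,*cw,45))
# lit rail-top in scene
m,c,n=blob((v>185)&(h>8)&(h<25)&(S<150),(306,160),10); print('rail top s',n,c,plane(s0,m,45))
T=np.array(robot.current_tcp_pos()); yaw=-0.128; ux=np.array([np.cos(yaw),np.sin(yaw),0]);uy=np.array([-ux[1],ux[0],0])
k=12;x0,y0,W,H=282,110,48,48
I=s['img'][y0:y0+H,x0:x0+W]; I=cv2.resize(cv2.convertScaleAbs(I,alpha=1.5),None,fx=k,fy=k,interpolation=0)
tip=T[2]-48.5
for z,a,b,col in((tip+22,18,18,(0,0,255)),(tip,8,14,(255,0,0)),(tip+97,18,18,(0,0,255))):
  for i in(-1,1):
    for j in(-1,1):
      p=proj(s,np.array([T[0],T[1],0])+i*a*ux+j*b*uy+[0,0,z]); cv2.circle(I,tuple(int(q) for q in ((p-[x0,y0])+.5)*k),3,col,-1)
cv2.imwrite('pics/z4.png',I)
```

```text
scene mort [305.42857143 159.93877551] 49 (array([ 464.8, -214.2,   29.2,   15.5]), np.float32(1.4786994)) [ 464.79949446 -213.9469023    45.        ]
weighted (np.float64(305.4923348017621), np.float64(160.024140969163)) [ 464.92484641 -213.61724493   45.        ]
rail top s 759 [305.13175231 159.7997365 ] (array([ 463.2, -218.4,  117.2,   67.5]), np.float32(1.4451967))
```

View pics/z4.png

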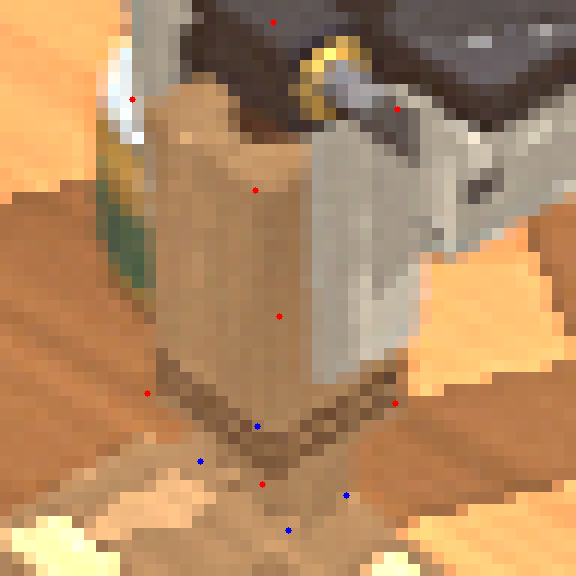

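Run:
```python
from m import *
T=np.array(robot.current_tcp_pos())
t=cam('top');s=cam('scene')
P={}
for nm,d,f,c0 in(('t',t,'t2.png',(203,220)),('s',s,'s2.png',(466,259))):
    I=cv2.imread('pics/'+f).astype(float); x,y=c0; g=I[y-5:y+6,x-5:x+6].max(2); 
    q=g.copy(); hi=np.percentile(g,75); w=np.clip(hi-g-25,0,None); n,l,_,_=cv2.connectedComponentsWithStats((w>0).astype(np.uint8))
    r=min([(np.hypot(*(np.argwhere(l==k).mean(0)-5)),k) for k in range(1,n)])[1]; w*=(l==r)
    yy,xx=np.mgrid[y-5:y+6,x-5:x+6]; c=((w*xx).sum()/w.sum(),(w*yy).sum()/w.sum()); P[nm]=c
    print(nm,c,(w>0).sum(),onz(d,*c,102))
print('post',tri(t,P['t'],s,P['s']))
t0i=(np.array([374.69,231.5]),)
for mp in((374.69,231.5),tuple(proj(t,[464.65,-217.6,45]))): print('mort',mp,tri(t,mp,s,(305.47,159.98)))
# sensitivity of scene to xy and z, px per mm
p=np.array([T[0],T[1],102.]); print([np.round(proj(s,p+e)-proj(s,p),3) for e in np.eye(3)])
# silhouette of the post's lower body: column profile, rows 133..139
g=s['img'].astype(int)
for r in(136,138,140,142,144,146,148,150,152): print(r,[int(v) for v in g[r,293:318].max(1)])
```

```text
t (np.float64(202.97017097126226), np.float64(219.53146598763186)) 46 [505.97329393 231.1156005  102.        ]
s (np.float64(466.2084409991387), np.float64(258.7249497559575)) 69 [506.40921544 232.71219615 102.        ]
post (array([505.88896125, 232.05915671, 100.90381827]), np.float64(1.3653868940736007))
mort (374.69, 231.5) (array([ 465.91330312, -216.39216932,   44.65264308]), np.float64(5.3979061965894966))
mort (np.float64(374.370864969151), np.float64(232.55802240807773)) (array([ 463.9043976 , -216.60407547,   42.76312131]), np.float64(2.977665453491503))
[array([-0.271,  0.208]), array([0.305, 0.181]), array([-0.007, -0.306])]
136 [112, 94, 108, 113, 118, 116, 115, 111, 113, 110, 108, 105, 107, 107, 109, 112, 111, 114, 125, 138, 131, 130, 127, 135, 175]
138 [122, 120, 115, 114, 117, 117, 114, 109, 113, 109, 108, 107, 108, 109, 110, 112, 114, 116, 118, 136, 132, 132, 142, 181, 208]
140 [129, 124, 89, 87, 122, 120, 115, 110, 109, 108, 109, 107, 109, 108, 109, 115, 112, 113, 114, 116, 118, 97, 108, 181, 205]
142 [116, 114, 94, 88, 98, 88, 98, 112, 111, 110, 111, 108, 110, 112, 110, 111, 113, 114, 106, 80, 93, 103, 115, 191, 219]
144 [127, 125, 120, 118, 109, 85, 87, 86, 86, 116, 113, 110, 113, 113, 106, 82, 75, 95, 108, 78, 91, 112, 111, 112, 115]
146 [127, 149, 135, 131, 126, 127, 118, 94, 79, 92, 85, 85, 84, 90, 97, 80, 74, 91, 114, 119, 123, 122, 119, 114, 112]
148 [127, 126, 127, 129, 130, 129, 121, 107, 111, 104, 83, 81, 82, 94, 115, 115, 116, 111, 118, 122, 123, 121, 121, 121, 121]
150 [125, 136, 161, 166, 170, 160, 126, 119, 101, 111, 111, 112, 114, 118, 121, 113, 111, 112, 120, 129, 121, 119, 122, 126, 124]
152 [162, 162, 168, 169, 165, 151, 124, 129, 132, 133, 127, 113, 107, 111, 114, 111, 113, 124, 131, 129, 128, 130, 125, 117, 108]
```

Run:
```python
from m import *
ori=[np.pi,0,-0.127+np.pi]
print(robot.move_linear([465.7,-216.1,104],ori,30,f_stop=6)); robot.sleep(0.5)
T=np.array(robot.current_tcp_pos()); print(T,robot.current_contact_force(),robot.current_t())
s=cam('scene','s5.png')
k=14;x0,y0,W,H=278,138,56,42
I=cv2.resize(cv2.convertScaleAbs(s['img'][y0:y0+H,x0:x0+W],alpha=1.5),None,fx=k,fy=k,interpolation=cv2.INTER_CUBIC)
yaw=-.127;ux=np.array([np.cos(yaw),np.sin(yaw),0]);uy=np.array([-ux[1],ux[0],0])
# mortise corners, from its measured pixel centre
M=onz(s,305.47,159.98,45)
for c,z,a,b,col in((T,T[2]-48.7,8,14,(255,0,0)),(M,45,9,15,(0,200,0))):
  for i in(-1,1):
    for j in(-1,1):
      p=proj(s,np.array([c[0],c[1],0])+i*a*ux+j*b*uy+[0,0,z]); cv2.circle(I,tuple(int(q) for q in ((p-[x0,y0])+.5)*k),3,col,-1)
cv2.imwrite('pics/z5.png',I)
```

```text
False
[ 465.71478992 -216.11087211  104.04009879] [-0.72695549  0.22800947 -1.41517363] 24.4
```

View pics/z5.png

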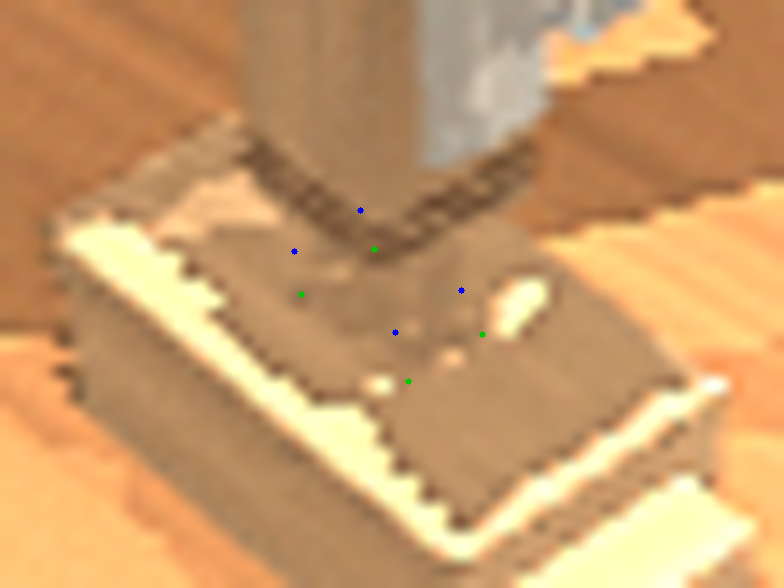

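Run:
```python
from m import *
robot.move_linear([466.3,-215.8,104],[np.pi,0,-0.127+np.pi],10,f_stop=6); robot.sleep(0.5)
print(robot.current_tcp_pos(),robot.current_t())
a=np.mean([cam('scene')['img'].astype(float) for _ in range(4)],0)
x0,y0,W,H=294,150,24,18
I=np.clip((a[y0:y0+H,x0:x0+W]-[25,40,65])*[4,4,4],0,255)
I=np.clip((a[y0:y0+H,x0:x0+W].max(2)-70)*4,0,255).astype(np.uint8)
cv2.imwrite('pics/z6.png',cv2.resize(I,None,fx=32,fy=32,interpolation=0))
```

```text
[ 466.27498987 -215.79304663  103.98645183] 25.2
```

View pics/z6.png

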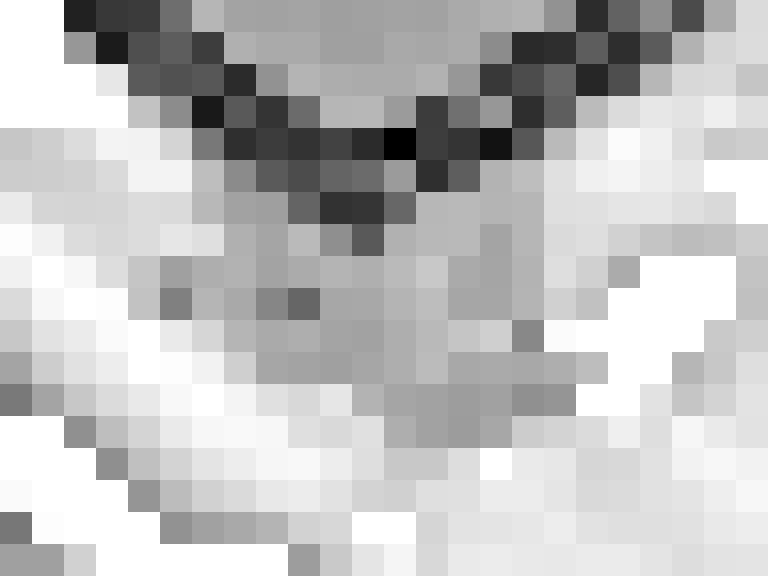

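The tenon spans columns 299.5 to 310.5, with its centre at about 305.0. The mortise centre is at 305.5, so they agree to about 1 mm. The gap is about 10 mm, with no contact.

Run:
```python
from h import *
robot.sleep(0.5); print(robot.current_contact_force(),robot.current_gripper_width()*93,robot.current_t()); print(robot.hand_in())
```

```text
[ 0.31090917  0.54821381 -0.30301035] 35.92085927642502 25.9
the job is handed in; nothing more can be done
None
```

I handed the job in at 25.9 s, with the lid open on its stop and the post held upright about 1 cm above the pale rail's mortise, turned to match; by the camera images the tenon is centred to roughly 1–2 mm, and the force readings showed no contact.

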